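Fit the tube holder on the mixer's drive studs and start it

ROBOT

A 6-joint arm with a two-finger parallel gripper is mounted at the origin on the work surface. World frame = base frame: x ahead of the robot, y to its left, z up, the work surface at z = 0. Lengths are in m, angles in rad, forces in N, time in s.
With the tool pointing down it reaches from about 0.425 to 0.95 m from the base axis. Payload 14.7 kg.
Tool frame: the origin (TCP) lies at the very end of the fingers, on their centre line; the grasp point (between the pads) lies 19 mm behind it; z points along the fingers, y is the line along which they close (so a half turn about z gives the same grasp; the last joint's range is limited). The gripper opens to 85 mm and grips with 20 to 120 N. Pads are 22 mm wide; open, the fingers measure 114 mm over their backs; the gripper's body (76 mm by 85 mm) begins 54 mm behind the grasp point. The pads swing forward as they close: fully open they stand 13 mm farther back than shut.
Start: joints at [1.27, 0.48, 1.596, -0, 1.065, -0.047], TCP at [0.163, 0.629, 0.231] pointing down, gripper open.
Joint ranges: [-2.75, 2.75], [-0.82, 2.05], [0.23, 2.67], [-1.56, 4.7], [0.09, 2.69], [-2.92, 2.92]. Speed limits (rad/s): [1.89, 1.89, 2.39, 3.01, 3.01, 3.01].

INTERFACE

Orientations are given as a unit quaternion [w, x, y, z].
In Python, from rig import ctrl gives the robot as it stands. Calls block until the motion is done:
- ctrl.move_ptp(position, orientation): joint-space move of the TCP to a pose.
- ctrl.movel(position, max_speed=0.15, ori=None, stop_force=None): straight line of the TCP; ori=None keeps the orientation; max_speed is the mean speed in m/s. With stop_force (N) it stops when the force on the tool has changed by that much, and returns True; else False.
- ctrl.set_joints(angles): joint-space move.
- ctrl.release() and ctrl.clamp(f_grip=None): open the fingers fully, or close them until they stop; f_grip is the grip in N (None keeps the last).
- ctrl.hold(seconds).
- ctrl.ik(position, orientation): joint angles nearest the present ones, or None.
- ctrl.get_state(): the state.
- ctrl.grab_frame(name): name is "side" or "top"; returns a dict with "color" (480x640x3 uint8, red, green, blue), "fx", "fy", "cx", "cy" (pixels), "R" (3x3) and "t" (3): a world point X has camera coordinates R X + t. Camera axes: x right, y down, z forward; pixel columns grow to the right and rows downward; lengths in m; the calibration is good to about 2 mm. A picture is of the moment at which its call begins. There is no depth.
A pose or a line that the arm cannot do raises ctrl.IKError and nothing moves.
- ctrl.sign_off(): hands the job in; it is judged then, once.
The state is a dict: "time": time; "joint_positions": joint angles; "qd": joint speeds; "tau": joint torques, N m; "tool_pos": TCP position; "tool_rot": TCP orientation; "wrist_force": force on the tool from outside, world axes, zero at the start; "moment": the same for the moment, N m; "gripper_width": finger opening in m; "finger_force": force on a finger pad.
Only numpy, scipy, OpenCV 4.12 (cv2) and the standard library are available. Lean on these libraries where they do the work, as an engineer would, in place of code of your own. Each camera call takes 0.05 s, during which the arm holds its last target. There are 200 camera calls.

TASK

Fit the square tube holder onto the bench mixer: turn it so that its holes match the centre pin and the three studs, and slide it down gently, without forcing it, until it lies fully home on the drive disc. Then let go of it and press the mixer's start button all the way down with light force, not before the holder is home. Leave the other things on the bench where they stand.

Things in the scene. Friction and masses are not known exactly. Their poses are not given: they have to be found in the camera images.
- holder: Loose grey plastic tube holder, 0.2 to 0.45 kg: square plate 108 x 108 x 12 mm lying flat, a bar knob on its middle. A 13.5 mm hole goes through plate and knob at the centre; three 14 mm drive holes go through the plate on a 32 mm radius at 0, 120, 240 degrees from its x axis (turns by 120 degrees are alike). Black dots along its edges are no holes. Origin: centre of the underside, z up.
- holder_grip (a point): Middle of the holder's knob, on its axis, 34 mm above the plate's underside. The knob is 44 mm long along the holder's x and 24 mm wide along its y (grip it across this width); it stands 12 to 48 mm above the underside. Axes as the holder's.
- mixer: Fixed bench mixer: blue housing 225 x 150 mm, top at 54 mm, with a low dome of up to 70 mm radius that carries a flat aluminium drive disc of 46 mm radius. Origin: on the drive axis at bench level; z up, x points away from the start button. Its pose does not tell how far the drive disc is turned.
- mixer_seat (a point): On the drive axis, 85 mm above the bench, level with three small bosses on the disc (1 mm proud); the holder's origin lies here when fully home. Three studs rise from the disc, 10 mm thick, to 10.5 mm above the seat, their top 3.5 mm tapering to 6 mm, 120 degrees apart on a 32 mm radius. Their turn varies and is not measured: see or feel it. The disc is braked (1.5 N m to turn it). Axes as the mixer's.
- pin_tip (a point): Top of the centre pin, on the drive axis, 24 mm above the seat. The pin is 12 mm thick, its uppermost 6 mm taper to 6 mm. A holder let down at a wrong turn goes over the pin and stops on the stud tips, about 10 mm short of home; turned there under light load it drops over the studs.
- start (a joint): The mixer's start button: 0 up, 0.006 m fully down; a spring lifts it again, 5 N holds it fully down.
- start_top (a point): Middle of the top of the start button, a grey round cap of 12 mm radius on the mixer's housing, 118 mm from the drive axis; it is pressed straight down, 6 mm.
- vial_a: Bystander: small clear glass vial with red cap, 20 mm thick, 45 mm tall, origin under its centre.
- vial_b: Bystander: small amber vial with red cap, 20 mm thick, 45 mm tall, origin under its centre.
- bottle_white: Bystander: white plastic bottle, 64 mm thick, 130 mm tall, origin under its centre.
- bottle_amber: Bystander: amber jar with blue cap, 60 mm thick, 120 mm tall, origin under its centre.
- tube_rack: Bystander: blue rack of small tubes, 90 x 130 x 52 mm, origin under its centre.
- tip_box: Bystander: cream box with yellow band, 87 x 122 x 68 mm, origin under its centre.
- marker: Bystander: black marker pen, 14 mm thick, about 124 mm long, lying flat, origin under its centre.

How it is judged:
By the outcome, as a careful person would: the job done as asked, in the order asked, and still so for the second after the job is handed in, with the robot touching nothing.
It also fails if it takes over 72 s, if anything falls off the work surface, if the arm or the gripper's body presses on something with over 40 N, if the wrist force passes 120 N, or if a joint passes its speed limit or range.

## Working session

There is one attempt and no reset: what is moved stays moved. The work goes in short steps, each a Python script; the robot and the scene stay as the last script left them, time stands still between calls to the robot, and variables do not carry over. Pictures are saved under pics/ and viewed, at most 10 in all, crops included, and the job is handed in when it is done.

```bash
mkdir -p pics; ls; python3 - <<'E'
from rig import ctrl
import cv2,pickle
for n in("top","side"):
    f=ctrl.grab_frame(n);cv2.imwrite(f"pics/{n}0.png",f["color"][:,:,::-1]);pickle.dump(f,open(n+"0.pkl","wb"))
    print(n,f["fx"],f["cx"],f["cy"],f["R"],f["t"],-f["R"].T@f["t"])
print(ctrl.get_state())
E
```

```text
pics
top 444.9785243687709 311.68739998107975 236.89881003614389 [[-0.02635967 -0.99964125 -0.00474785]
 [-0.99865363  0.0265453  -0.04456756]
 [ 0.0446776   0.00356667 -0.99899509]] [0.02443962 0.60703491 1.22740282] [0.55202442 0.00393919 1.25333948]
side 515.5862102593841 320.4306190351956 238.11207888341212 [[ 0.99718842 -0.07454892  0.00759647]
 [-0.03330113 -0.53168184 -0.84628923]
 [ 0.06712886  0.84365685 -0.53266954]] [-0.61481996  0.07450197  1.18812179] [ 0.53581509 -1.00858992  0.70059696]
{'time': 0.1, 'joint_positions': array([ 1.27041125e+00,  4.80776801e-01,  1.59680319e+00, -2.42685289e-05,
        1.06510966e+00, -4.66088569e-02]), 'qd': array([-9.50344638e-06, -2.23523197e-03, -1.52806014e-03,  2.21451752e-04,
        1.66627801e-03,  2.06957889e-05]), 'tau': array([ 1.08713197e-03, -9.52264667e+01, -4.31037605e+01,  1.10333820e-04,
        5.20097790e-03,  4.11274539e-05]), 'tool_pos': array([0.1630731 , 0.62882979, 0.23073445]), 'tool_rot': array([-8.42329839e-05,  1.26542031e-01,  9.91961095e-01, -5.42095242e-04]), 'wrist_force': array([0.21599135, 0.57850678, 0.57534848]), 'moment': array([-0.0099719 , -0.03042183, -0.04350964]), 'finger_force': 0.0, 'gripper_width': 0.08535689460307841}
```

View pics/top0.png

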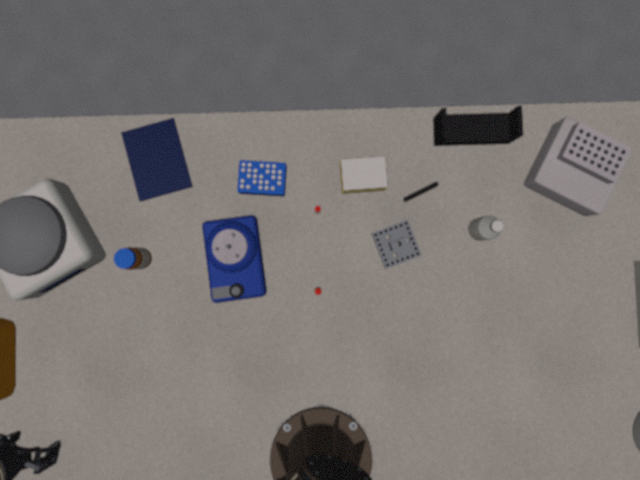

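View pics/side0.png

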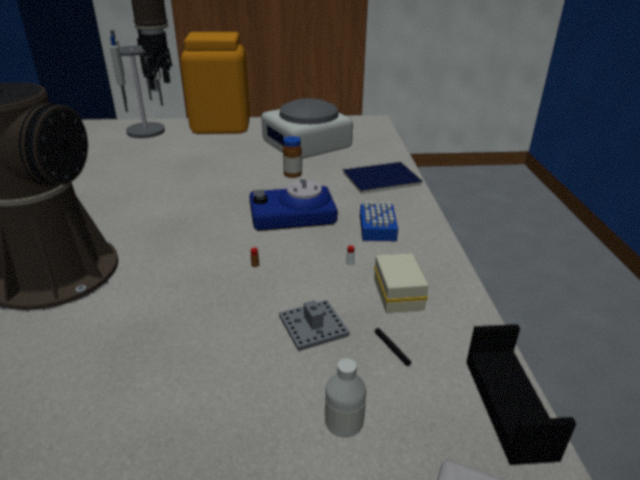

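The top view shows the holder near (397,244), the drive disc near (230,246), the button near (236,291) and red vial caps at (318,209) and (318,291). The side view shows the holder at (314,325) and the disc at (304,190). I'll enlarge crops of these.

```bash
python3 - <<'E'
import cv2,numpy as np
t=cv2.imread("pics/top0.png");s=cv2.imread("pics/side0.png")
def c(i,x,y,w=64,h=48):return cv2.resize(i[y-h//2:y+h//2,x-w//2:x+w//2],(400,300),interpolation=cv2.INTER_CUBIC)
o=np.vstack([np.hstack([c(t,397,244),c(t,230,246)]),np.hstack([c(s,314,325,80,60),c(s,304,190)])])
cv2.imwrite("pics/crops.png",cv2.convertScaleAbs(o,alpha=1.4))
E
```

```text
(no output)
```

View pics/crops.png

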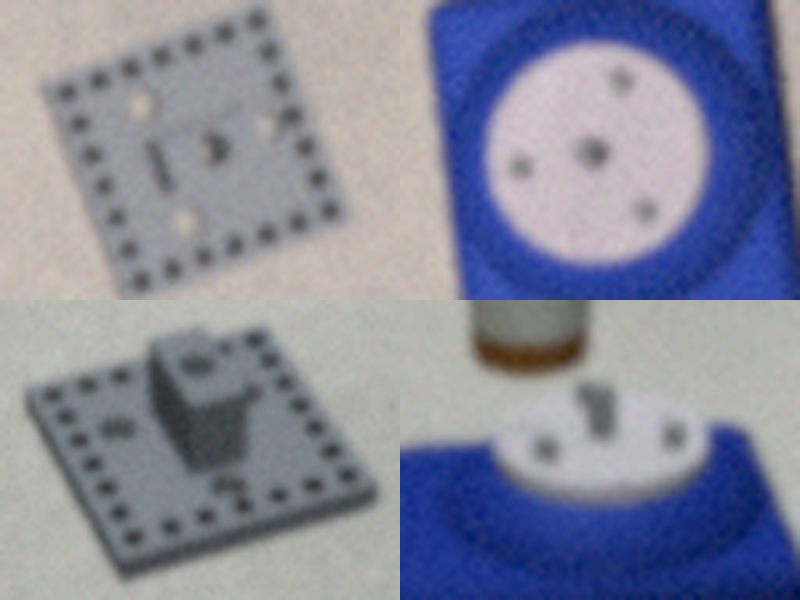

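Holder crop (upper left): the drive holes show as light spots at (140,105), (268,125) and (186,222), so its x axis points towards the right-hand hole. Mixer crop (upper right): studs at (621,80), (520,167) and (645,210), pin at (593,152). Next I'll measure these properly.

```bash
cat > h.py <<'E'
import numpy as np,cv2
from scipy.spatial.transform import Rotation as Rn
from rig import ctrl
def ray(f,u,v,z):
    d=f["R"].T@np.array([(u-f["cx"])/f["fx"],(v-f["cy"])/f["fy"],1]);c=-f["R"].T@f["t"]
    return (c+d*(z-c[2])/d[2])[:2]
def proj(f,X):
    p=f["R"]@np.array(X)+f["t"];return p[:2]/p[2]*[f["fx"],f["fy"]]+[f["cx"],f["cy"]]
def blobs(m,a0,a1):
    n,l,s,c=cv2.connectedComponentsWithStats(m.astype(np.uint8));return [(c[i],s[i,4]) for i in range(1,n) if a0<=s[i,4]<=a1]
def down(yaw):  # tool y axis at world angle yaw, z down
    y=np.array([np.cos(yaw),np.sin(yaw),0]);z=np.array([0,0,-1.]);x=np.cross(y,z)
    q=Rn.from_matrix(np.c_[x,y,z]).as_quat();return q[[3,0,1,2]]
def spot(g,u,v,r,dark):  # weighted centroid of a dark/light spot near (u,v)
    for _ in range(4):
        yy,xx=np.mgrid[int(v)-6:int(v)+7,int(u)-6:int(u)+7];k=np.hypot(xx-u,yy-v)
        p=g[yy,xx].astype(float);b=np.median(p[(k>r)&(k<r+2.5)]);w=np.clip((b-p) if dark else (p-b),8,None)-8;w*=k<=r
        u,v=(w*xx).sum()/w.sum(),(w*yy).sum()/w.sum()
    return u,v
E
cat > m.py <<'E'
from h import *
import pickle
f=pickle.load(open("top0.pkl","rb"));s=pickle.load(open("side0.pkl","rb"))
im=f["color"];g=cv2.cvtColor(im,cv2.COLOR_RGB2GRAY);hsv=cv2.cvtColor(im,cv2.COLOR_RGB2HSV)
# holder outline
roi=np.zeros_like(g);roi[212:278,362:432]=1
fg=im[:,:,0].astype(int)-im[:,:,2]
bgd=np.median(fg[212:218,362:432]);gb=np.median(g[270:278,362:380]);print("bg",bgd,gb,g[244,385],fg[244,385])
m=((g<(gb+g[235,405])/2-0)&(roi>0)).astype(np.uint8);m=cv2.morphologyEx(m,cv2.MORPH_CLOSE,np.ones((5,5)))
cs=max(cv2.findContours(m,0,2)[0],key=cv2.contourArea)
P=np.array([ray(f,*p[0],.012) for p in cs]).astype(np.float32)
r=cv2.minAreaRect(P*1000);print("holder rect",r)
H=[ray(f,*spot(g,365+x/6.25,220+y/6.25,3,False),.006) for x,y in((140,105),(268,125),(186,222))]
print("holes",H,np.mean(H,0),[np.linalg.norm(h-np.mean(H,0)) for h in H],[np.degrees(np.arctan2(*(h-np.mean(H,0))[::-1])) for h in H])
for n,F,pts in(("top",f,[(198+x/6.25,222+y/6.25) for x,y in((221,80),(120,167),(245,210))]),):
    G=cv2.cvtColor(F["color"],cv2.COLOR_RGB2GRAY)
    S=[ray(F,*spot(G,*p,3,True),.090) for p in pts];c=np.mean(S,0)
    print("studs",S,c,[np.linalg.norm(h-c) for h in S],[np.degrees(np.arctan2(*(h-c)[::-1])) for h in S])
# disc
w=((hsv[:,:,1]<90)&(g>90));w[:,:205]=0;w[:,256:]=0;w[:222]=0;w[272:]=0
b=max(blobs(w,300,3000),key=lambda t:t[1]);ctr=max(cv2.findContours(w.astype(np.uint8),0,2)[0],key=cv2.contourArea)
e=cv2.fitEllipse(ctr);print("disc",e,ray(f,*e[0],.084),e[1][0]/f["fx"]*1.17/2)
# blue housing, button
bl=((hsv[:,:,0]>105)&(hsv[:,:,0]<130)&(hsv[:,:,1]>120)).astype(np.uint8);bl[:,:198]=0;bl[:,270:]=0;bl[:208]=0;bl[305:]=0
bl=cv2.morphologyEx(bl,cv2.MORPH_CLOSE,np.ones((3,3)))
c=max(cv2.findContours(bl,0,2)[0],key=cv2.contourArea);P=np.array([ray(f,*p[0],.054) for p in c]).astype(np.float32)*1000
print("housing",cv2.minAreaRect(P))
cir=cv2.HoughCircles(cv2.resize(g[275:305,220:252],None,fx=8,fy=8,interpolation=2),cv2.HOUGH_GRADIENT,1,100,param1=80,param2=15,minRadius=25,maxRadius=80)
u,v,rr=cir[0,0]/8;u+=220-.44;v+=275-.44;print("button px",u,v,rr,ray(f,u,v,.06))
# side height check
for n,X in(("hold knob top",[*np.mean(H,0),.048]),("pin tip",[*ray(f,*e[0],.084),.109])):print(n,proj(s,X))
for i,p in enumerate(S):print("stud side",proj(s,[*p,.0955]))
for z in(.056,.06,.064,.068):print("button side",z,proj(s,[*ray(f,u,v,z),z]))
cv2.imwrite("pics/btn.png",np.hstack([cv2.resize(im[268:310,210:266,::-1],(400,300),interpolation=2),cv2.resize(s["color"][180:210,240:280,::-1],(400,300),interpolation=2)]))
E
python3 m.py
```

```text
bg 12.0 134.0 110 -8
holder rect ((582.4038696289062, -225.45169067382812), (109.62055206298828, 111.81842803955078), 18.64439582824707)
holes [array([ 0.60315339, -0.20202987]), array([ 0.59265886, -0.25726091]), array([ 0.55063667, -0.22018341])] [ 0.58214964 -0.2264914 ] [np.float64(0.032241647981259676), np.float64(0.032514717331085956), np.float64(0.03213810949965664)] [np.float64(49.349158273461136), np.float64(-71.14257061168833), np.float64(168.68064422150354)]
studs [array([0.61603019, 0.2138692 ]), array([0.58058163, 0.25671267]), array([0.56114725, 0.20495908])] [0.58591969 0.22518032] [np.float64(0.03216493801145208), np.float64(0.03198099808348451), np.float64(0.03197768281597094)] [np.float64(-20.588868827318837), np.float64(99.60840574727713), np.float64(-140.7759345976829)]
disc ((228.9502410888672, 246.1847686767578), (34.66469192504883, 35.320560455322266), 60.89765930175781) [0.58566176 0.22631389] 0.045572637027641597
housing ((553.4647216796875, 219.61929321289062), (216.38999938964844, 144.71026611328125), 6.141242980957031)Traceback (most recent call last):
  File "m.py", line 29, in <module>
    u,v,rr=cir[0,0]/8;u+=220-.44;v+=275-.44;print("button px",u,v,rr,ray(f,u,v,.06))
           ~~~^^^^^
TypeError: 'NoneType' object is not subscriptable
```

The measurements agree with the given sizes: hole and stud radii come out at 32 mm, the disc at 45.6 mm and the plate at about 110 mm. Next I'll check the button point and grasp the holder.

```bash
python3 - <<'E'
from h import *
import pickle
f=pickle.load(open("top0.pkl","rb"));s=pickle.load(open("side0.pkl","rb"))
print("btn ray",ray(f,236,291,.062),[ (z,proj(s,[.4685,.213,z])) for z in(.056,.062,.068)],"pred px",proj(f,[.4685,.213,.062]))
cv2.imwrite("pics/btn.png",np.hstack([cv2.resize(F["color"][b:b+30,a:a+40,::-1],(400,300),interpolation=2) for F,a,b in((f,216,276),(s,240,182))]))
c=np.array([.5823,-.2257]);q=down(np.radians(-71.2+90))
# both half turns: joint 6 for pick and place
for a in(18.8,198.8):print(a,ctrl.ik([*c,.15],down(np.radians(a))),ctrl.ik([.5858,.2256,.2],down(np.radians(a+50.6))))
E
```

```text
btn ray [0.46625146 0.21384124] [(0.056, array([259.02796352, 199.80757392])), (0.062, array([258.90152636, 197.80176085])), (0.068, array([258.77449628, 195.7865415 ]))] pred px [236.29920476 290.14551012]
18.8 [-4.18309036e-01  5.32582995e-01  1.73393856e+00 -4.44089210e-16
  8.75071102e-01 -7.46430935e-01] [ 3.19321262e-01  4.80451601e-01  1.68222069e+00 -4.44089210e-16
  9.78920367e-01 -8.91937239e-01]
198.8 [-4.18309036e-01  5.32582995e-01  1.73393856e+00 -4.44089210e-16
  8.75071102e-01  2.39516172e+00] [ 3.19321262e-01  4.80451601e-01  1.68222069e+00 -4.44089210e-16
  9.78920367e-01  2.24965541e+00]
```

View pics/btn.png

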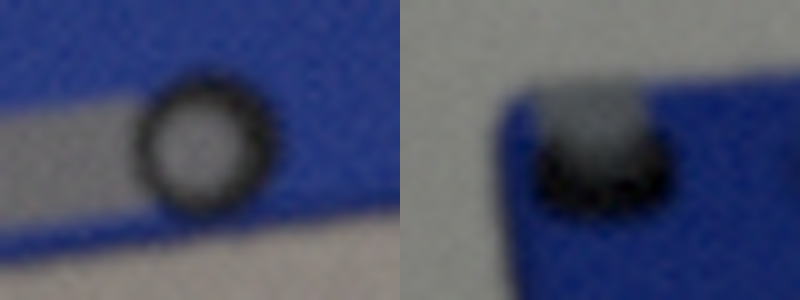

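The top crop puts the cap centre at (236.3,290.5) in the full image, against a prediction of (236.3,290.1). In the side crop the cap top is near row 192, which is a height of about 75 mm. Now the grasp.

```bash
python3 - <<'E'
from h import *
c=[.5823,-.2257];q=down(np.radians(18.8))
ctrl.move_ptp([*c,.16],q)
print(ctrl.movel([*c,.017],.12,stop_force=12))
s=ctrl.get_state();print(s["tool_pos"],s["wrist_force"])
ctrl.clamp(40);s=ctrl.get_state();print(s["gripper_width"],s["finger_force"],s["wrist_force"],s["moment"])
ctrl.movel([*c,.20],.15);s=ctrl.get_state();print(s["gripper_width"],s["wrist_force"],s["moment"],s["time"])
q2=down(np.radians(69.4));ctrl.move_ptp([.5858,.2256,.17],q2)
s=ctrl.get_state();print(s["tool_pos"],s["wrist_force"],s["moment"],s["gripper_width"],s["time"])
f=[ctrl.grab_frame(n)["color"] for n in("top","side")]
cv2.imwrite("pics/carry.png",np.hstack([cv2.resize(f[0][215:275,190:270,::-1],(400,300),interpolation=2),cv2.resize(f[1][145:220,250:350,::-1],(400,300),interpolation=2)]))
E
```

```text
False
[ 0.58279945 -0.22592683  0.01774316] [ 0.09194759  0.31780112 -0.24416307]
0.02340169017779355 40.139591842889786 [-0.89783075 -0.419019    5.5891271 ] [0.02303538 0.03574562 0.02174594]
0.02334416660823769 [ 1.15030384  0.13404504 -3.34800432] [-0.04102039  0.07056156 -0.01129346] 6.7333
[0.58621504 0.22460344 0.17004442] [ 0.37578787 -1.08867483 -2.00027849] [-0.01956754 -0.0375532  -0.02812061] 0.023641874382293992 8.3917
```

View pics/carry.png

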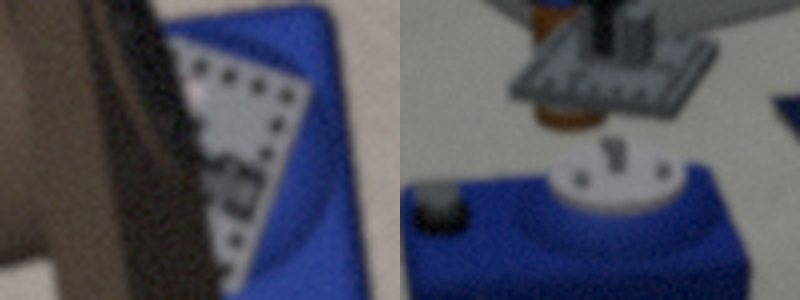

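The right crop shows the holder hanging level above the disc, with the pin tip near (612,150). I'll lower it in steps and watch the forces.

```bash
python3 - <<'E'
from h import *
x,y=.5858,.2256;q=down(np.radians(69.4))
ctrl.movel([x,y,.131],.08,ori=q);ctrl.hold(.5)
s=ctrl.get_state();F0,M0=s["wrist_force"],s["moment"];print(s["tool_pos"],F0,M0,s["time"])
for z in np.arange(.129,.1125,-.002):
    st=ctrl.movel([x,y,z],.02,stop_force=6);ctrl.hold(.15);s=ctrl.get_state()
    print(st,np.round(s["tool_pos"],4),np.round(s["wrist_force"]-F0,1),np.round(s["moment"]-M0,2))
    if st or np.linalg.norm(s["wrist_force"]-F0)>8:break
print(s["time"],F0)
E
```

```text
[0.58583577 0.22560949 0.13114839] [-0.422983    0.35585106 -1.92738202] [ 0.02340301 -0.02026601 -0.02571126] 9.6333
False [0.5858 0.2256 0.129 ] [ 0.7  0.5 -0.2] [-0.07  0.01  0.01]
False [0.5858 0.2256 0.127 ] [ 0.6  0.1 -1.5] [-0.03  0.01  0.05]
False [0.5858 0.2256 0.125 ] [ 0.4 -0.5 -1.2] [-0.01  0.06  0.05]
False [0.5858 0.2256 0.123 ] [ 0.9 -0.7 -0.6] [-0.01 -0.01  0.01]
False [0.5858 0.2256 0.121 ] [ 1.4 -0.1 -0.2] [-0.03  0.    0.04]
False [0.5858 0.2257 0.119 ] [ 1.6  2.  -0.6] [ 0.42 -0.09  0.07]
False [0.5859 0.2257 0.117 ] [ 1.   3.7 -2.4] [ 0.78 -0.22  0.02]
False [0.5859 0.2257 0.1149] [ 2.   3.9 -1.4] [ 0.97 -0.28 -0.  ]
False [0.5859 0.2258 0.1128] [ 1.7  4.6 -1.3] [ 1.06 -0.2   0.03]
13.2333 [-0.422983    0.35585106 -1.92738202]
```

The pin has entered the hole with a light sideways load towards +y. I'll comply by shifting with the force, then continue down.

```bash
cat > low.py <<'E'
from h import *
def lower(x,y,z0,z1,F0,M0,step=.0015,k=.00015,lim=8):
    for z in np.append(np.arange(z0,z1,-step),z1):
        st=ctrl.movel([x,y,z],.02,stop_force=6);ctrl.hold(.12);s=ctrl.get_state();dF=s["wrist_force"]-F0
        print(st,np.round(s["tool_pos"],4),np.round(dF,1),np.round(s["moment"]-M0,2),round(x,4),round(y,4))
        if st or dF[2]>lim:break
        x+=k*np.clip(dF[0],-4,4)*(abs(dF[0])>1);y+=k*np.clip(dF[1],-4,4)*(abs(dF[1])>1)
    return x,y,s
E
python3 - <<'E'
from low import *
F0=np.array([-.2,.3,-2]);M0=np.array([0,0,0])
x,y=.5860,.2263
ctrl.movel([x,y,.1128],.02);ctrl.hold(.2);print(ctrl.get_state()["wrist_force"]-F0)
x,y,s=lower(x,y,.1115,.1022,F0,M0);print(x,y,s["time"])
E
```

```text
[ 0.26463691  0.43720092 -0.74602363]
False [0.586  0.2263 0.1115] [ 0.6 -0.1 -0.6] [-0.   -0.01  0.02] 0.586 0.2263
False [0.586  0.2263 0.11  ] [ 0.3 -0.1  0.5] [-0.01 -0.01 -0.07] 0.586 0.2263
False [0.586  0.2263 0.1085] [ 0.9 -0.8  0.6] [-0.02  0.02  0.02] 0.586 0.2263
False [0.586  0.2263 0.107 ] [ 0.  -0.5  0.2] [-0.02  0.01  0.01] 0.586 0.2263
False [0.586  0.2263 0.1055] [ 0.8 -0.6 -0.2] [ 0.   -0.    0.05] 0.586 0.2263
False [0.586  0.2263 0.104 ] [ 0.4 -0.2 -0.8] [ 0.01 -0.01 -0.03] 0.586 0.2263
False [0.586  0.2263 0.1025] [-0.2 -0.   0.2] [0.01 0.03 0.05] 0.586 0.2263
False [0.586  0.2264 0.1023] [ 0.2 -0.3  1.1] [-0.01  0.06  0.03] 0.586 0.2263
0.586 0.2263 16.6167
```

The holder went over the studs with no load. I'll keep lowering until it touches the bosses.

```bash
python3 - <<'E'
from low import *
F0=np.array([-.2,.3,-2]);M0=np.zeros(3)
x,y,s=lower(.586,.2263,.1018,.098,F0,M0,step=.0005,lim=5);print(s["time"])
z=s["tool_pos"][2]
if s["wrist_force"][2]-F0[2]>4:
    ctrl.release();ctrl.hold(.2);ctrl.movel([x,y,.21],.12);q=down(np.radians(69.4))
    ctrl.move_ptp([.4685,.213,.25],down(np.radians(96.1)))
    f=[ctrl.grab_frame(n)["color"] for n in("top","side")];print(ctrl.get_state()["time"])
    cv2.imwrite("pics/home.png",np.hstack([cv2.resize(f[0][215:275,190:270,::-1],(400,300),interpolation=2),cv2.resize(f[1][155:215,260:340,::-1],(400,300),interpolation=2)]))
E
```

```text
False [0.5861 0.2263 0.1022] [-2.4 -0.2  7.6] [-0.12  0.38 -0.06] 0.586 0.2263
16.9833
19.525
```

View pics/home.png

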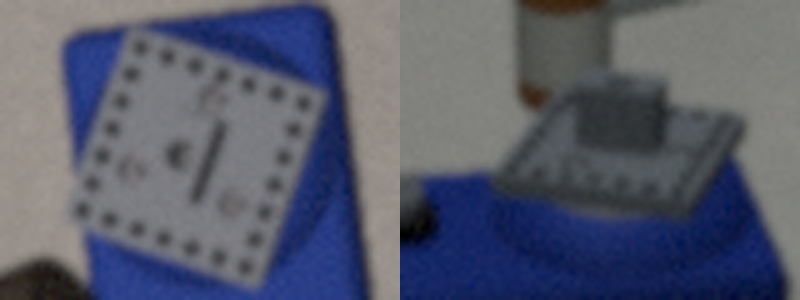

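The left crop shows studs filling all three holes, at about (212,97), (130,167) and (232,205). The right crop shows the plate level on the disc. Contact came at a TCP height of 102.2 mm, which puts the underside at about 84.5 mm, so the holder is home and released. Now the button.

```bash
python3 - <<'E'
from h import *
x,y=.4685,.213
ctrl.clamp(20);ctrl.movel([x,y,.09],.1);ctrl.hold(.4);F0=ctrl.get_state()["wrist_force"]
for z in np.arange(.086,.05,-.001):
    st=ctrl.movel([x,y,z],.02,stop_force=8);ctrl.hold(.1);s=ctrl.get_state();d=s["wrist_force"]-F0
    if d[2]>1.2 or st:print(st,np.round(s["tool_pos"],4),np.round(d,1))
    if st or d[2]>8:break
ctrl.hold(.4);s=ctrl.get_state();print(s["tool_pos"],s["wrist_force"]-F0,s["time"])
E
```

```text
False [0.4686 0.2131 0.0761] [1.2 0.4 1.8]
False [0.4686 0.213  0.074 ] [ 0.9 -0.6  1.3]
False [0.4686 0.213  0.073 ] [ 0.8 -0.1  3.5]
False [0.4686 0.213  0.072 ] [ 2.8 -0.   4. ]
False [0.4686 0.2131 0.071 ] [1.4 0.  4.2]
False [0.4686 0.213  0.07  ] [ 1.2 -0.   5.6]
False [0.4686 0.2131 0.0697] [-2.1 -0.7 23.3]
[0.46863255 0.21304973 0.06969685] [-2.86769    -1.21493019 23.74324944] 29.2417
```

The button travelled 6 mm (76 to 70 mm) and met its stop. I'll retreat and check the holder once more.

```bash
python3 - <<'E'
from h import *
ctrl.movel([.4685,.213,.25],.12)
ctrl.hold(.3)
f=[ctrl.grab_frame(n)["color"] for n in("top","side")];print(ctrl.get_state()["time"],ctrl.get_state()["wrist_force"])
cv2.imwrite("pics/end.png",np.hstack([cv2.resize(f[0][140:320,180:420,::-1],(400,300),interpolation=2),cv2.resize(f[1][155:215,260:340,::-1],(400,300),interpolation=2)]))
E
```

```text
31.3 [ 1.01008604  0.08332737 -0.04035604]
```

View pics/end.png

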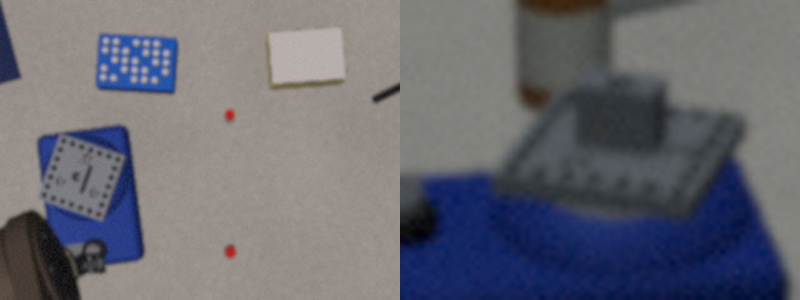

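The holder is still seated at about (83,178) in the left crop. The vials at (230,115) and (230,252), the rack and the box are where they were.

```bash
python3 -c "
from rig import ctrl
print(ctrl.sign_off())"
```

```text
the job is handed in; nothing more can be done
None
```

The holder is fully home on the drive disc and released, and the start button was then pressed its full 6 mm (the force briefly reached about 24 N at the stop, more than the light press intended); I saw no bystander moved, and the job was handed in at about 31 s.

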